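Park the orange tool holder in its track

ROBOT

A 6-joint arm with a two-finger parallel gripper is mounted at the origin on the work surface; the furniture and walls round the work are solid. World frame = base frame: x ahead of the robot, y to its left, z up, the work surface at z = 0. Lengths are in mm, angles in rad, forces in N, time in s.
With the tool pointing down it reaches from about 425 to 925 mm from the base axis. Payload 12.5 kg.
Tool frame: the origin (TCP) lies at the very end of the fingers, on their centre line; the grasp point (between the pads) lies 19 mm behind it; z points along the fingers, y is the line along which they close (so a half turn about z gives the same grasp; the last joint's range is limited). The gripper opens to 85 mm and grips with 20 to 120 N. Pads are 22 mm wide; open, the fingers measure 114 mm over their backs; the gripper's body (76 mm by 85 mm) begins 54 mm behind the grasp point. The pads swing forward as they close: fully open they stand 13 mm farther back than shut.
Start: joints at [-1.309, 0.491, 1.559, -0, 1.092, -0.106], TCP at [224.75, -583.208, 231.327] pointing down, gripper open.
Joint ranges: [-3.1, 3.1], [-0.84, 2.19], [0.05, 2.79], [-1.13, 4.28], [0.06, 2.93], [-2.69, 2.69]. Speed limits (rad/s): [2.22, 2.22, 2.79, 3.14, 3.14, 3.14].

INTERFACE

Orientations are given as a unit quaternion [x, y, z, w].
In Python, from plant import * gives the robot as it stands.
- The arm moves only by the tool carry_out, never from a script. Its argument "series" is a list of rows, each a list of 7 numbers: the turn, a rotation vector about the world's x, y, z in rad, then the shift along the world's x, y, z in cm, then the opening, from 0 (shut) to 1 (fully open). In form: [[wx, wy, wz, dx, dy, dz, fingers], ...]. A call has 1 to 12 rows; each row shifts and turns the commanded pose from where the row before left it; what a row does not reach is not made up. A row lasts 1/8 s, in which the tool goes at most 62.5 mm and 10.7 degrees, less where a joint would pass 70% of its speed; a pose out of reach is approached as far as the arm can. A call with a gripper value outside its range is refused whole. The fingers move at their own pace and stop on an object; the grip force is fixed at half the most. Time passes only in rows, so rows that do not move let the fingers close. It gives the time, the measured TCP pose, the force and the opening at its end, in the units of the state.
- sense(): the state, without advancing time (a new reading comes with each control period).
- read_camera(name): name is "scene" or "top" or "wrist"; returns the picture (480x640x3 uint8, red, green, blue); there is no depth.
- calibration(name): a dict with "camera_matrix" (3x3 intrinsics, pixels), "k1" (the pictures are not rectified: a ray, as slopes to the right and down, at radius r is drawn at 1 + k1 r^2 times it, then the intrinsics apply), "R" (3x3) and "t" (3): a world point X has camera coordinates R X + t; the wrist camera has in their place "hand_eye" (4x4, takes a point from camera to tool coordinates, whose origin is the TCP and whose axes are the flange's). Camera axes: x right, y down, z forward; pixel columns grow to the right and rows downward; lengths in mm; the calibration is good to about 2 mm. A picture is of the moment at which its call begins: read the wrist's pose just before it. calibration takes no time and is no camera call.
- sign_off(): hands the job in, once; it reports no verdict.
Trained networks look in the newest picture that a camera, given by its name, has taken for a name from the list of things; names that differ only in an ending like _2 or _b are one class to them, and where a whole thing is asked for, a point or a joint stands for the part that bears it (a point fixed in the world has none). Each returns a list of dicts, best first, with "conf" (0 to 1); they miss things now and then, are a little off and sometimes report something else, mostly with a low value. They report only what shows in the picture. A call takes as long as a camera call.
- find_in(camera, thing): "rect" ([left, top, right, bottom] in pixels, round what is visible of it).
- regions_of(camera, thing): "pixels" (480x640 bool, what is visible of it) and "rect" ([left, top, right, bottom] in pixels, round what is visible of it).
- tip_of(camera, thing): "centre" ([row, column] in pixels: a listed point, or the origin of a listed thing).
The state is a dict: "time": time; "q": joint angles; "dq": joint speeds; "tau": joint torques, N m; "tcp_pos": TCP position; "tcp_rot": TCP orientation; "contact_force": force on the tool from outside, world axes, zero at the start; "moment": the same for the moment, N m; "width": finger opening in mm.
Only numpy, scipy, OpenCV 4.12 (cv2) and the standard library are available. Lean on these libraries where they do the work, as an engineer would, in place of code of your own. Each camera call takes 0.05 s, during which the arm holds its last target. There are 200 camera calls.

TASK

Park the cutter's orange tool holder in the aluminium track on the table: bring its foot in at the track's open, flared end, under the two lips, and slide it along until it is fully home against the black end stop. Let go of it there, standing upright, and leave the blue holder where it stands.

Things in the scene. Friction and masses are not known exactly. Their poses are not given: they have to be found in the camera images.
- orange_holder_center (a point): Loose orange tool holder, 60 to 130 g, upright, 88 mm tall. Black foot 44 (x) x 34 (y) x 8 mm, on a 14 mm round neck; orange square body 26 x 26 mm, faces square to the foot, from 24 to 80 mm above the underside (grasp it from above across either pair, 50 to 65 mm up); round cap on top. Point: on its axis, 44 mm above the underside; z up, x along the foot. Either end of the foot may lead.
- blue_holder_center (a point): Bystander of the same shape and size as the orange holder, with a blue body; same point and axes. Leave it where it stands.
- track: Fixed track, no floor (foot slides on the table). Origin on table top, centre line, mid-lips; x runs from open mouth to end stop. Walls 41 mm apart, 57 outside (ears 70), 19 tall; lips x -55 to +55 mm, undersides 14 mm up, leave a 24 mm slot. Black stop at x = +55, 19 tall: holder axis at x = +33 when home. Mouth guides, 14 tall, no lips, flare from 41 mm apart at x = -55 to 65 at x = -85.

How it is judged:
By the outcome, as a careful person would: the job done as asked, in the order asked, and still so for the second after the job is handed in, with the robot touching nothing.
It also fails if it takes over 38 s, if anything falls off the work surface, if the arm or the gripper's body presses on something with over 40 N, if the wrist force passes 120 N, or if a joint passes its speed limit or range.

## Working session

There is one attempt and no reset: what is moved stays moved. The work goes in short steps, Python scripts to look and compute and a tool call to move; the robot and the scene stay as the last step left them, time stands still between calls to the robot, and variables do not carry over. Pictures are saved under pics/ and viewed, on a budget of 10 in all, crops included, one or two more only if the job needs it, and the job is handed in when it is done.

Besides the shell and the picture viewer there is one more tool, called after "Request:" as name([rows], argument=value, ...), one row to a line, values as JSON. carry_out: Moves the arm, as the interface text tells. Its arguments: {"type":"object","properties":{"series":{"type":"array","items":{"type":"array","items":{"type":"number"}}}},"required":["series"]}

```bash
mkdir -p pics; cat > h.py <<'E'
from plant import *
import numpy as np, cv2
from scipy.spatial.transform import Rotation as Ro
def cam(name,s=None):
    c=calibration(name); K=np.array(c["camera_matrix"]);k=c["k1"]
    if "R" in c: R=np.array(c["R"]);t=np.array(c["t"])
    else:
        H=np.array(c["hand_eye"]); T=np.eye(4);T[:3,:3]=Ro.from_quat(s["tcp_rot"]).as_matrix();T[:3,3]=s["tcp_pos"]
        W=np.linalg.inv(T@H);R=W[:3,:3];t=W[:3,3]
    return K,np.array([k,0,0,0,0.]),R,t
def ray(C,rc):
    K,d,R,t=C
    u=cv2.undistortPoints(np.array([[[rc[1],rc[0]]]],float),K,d)[0,0]
    return -R.T@t, R.T@np.array([u[0],u[1],1])
def onz(C,rc,z):
    o,v=ray(C,rc); return o+v*(z-o[2])/v[2]
def tri(L):
    A=0;b=0
    for C,rc in L:
        o,v=ray(C,rc);v=v/np.linalg.norm(v);P=np.eye(3)-np.outer(v,v);A=A+P;b=b+P@o
    return np.linalg.solve(A,b)
def proj(C,X):
    K,d,R,t=C
    return cv2.projectPoints(np.array(X,float).reshape(-1,3),cv2.Rodrigues(R)[0],t,K,d)[0][:,0]
def save(im,n): cv2.imwrite("pics/"+n,im[:,:,::-1])
E
python3 - <<'E'
from h import *
s=sense();print(s["time"],s["tcp_pos"],s["tcp_rot"],s["width"])
D={}
for c in ["top","scene"]:
    im=read_camera(c);save(im,c+"1.png");C=cam(c)
    print(c,"cam at",-C[2].T@C[3])
    for th in ["orange_holder_center","blue_holder_center","track"]:
        r=tip_of(c,th)
        print(th,[(x["centre"],round(x["conf"],2)) for x in r[:2]])
        if r: D.setdefault(th,[]).append((C,r[0]["centre"]))
for th in D:
    if len(D[th])==2: print(th,tri(D[th]))
    print([onz(C,p,0 if th=="track" else 44) for C,p in D[th]])
E
```

```text
0.0 [ 224.69233584 -582.9587342   230.70657899] [ 9.83138703e-01  1.82860472e-01 -3.63722510e-05 -5.80326311e-04] 85.22997216419604
top cam at [474.10782814 306.74559784 911.29305657]
orange_holder_center [([224.7, 271.2], 0.59)]
blue_holder_center [([296.3, 265.8], 0.75), ([227.6, 392.9], 0.51)]
track [([228.2, 392.3], 0.62)]
scene cam at [-14.41042249 822.24045905 447.2564781 ]
orange_holder_center [([255.5, 255.7], 0.91)]
blue_holder_center [([291.3, 310.9], 0.59)]
track [([236.3, 350.6], 0.55)]
orange_holder_center [568.26991951 394.17315288  42.491587  ]
[array([566.97161658, 392.71375437,  44.        ]), array([567.55891024, 396.79017859,  44.        ])]
blue_holder_center [439.52686924 400.8408083   38.47987983]
[array([440.5563562 , 401.06886284,  44.        ]), array([432.52662261, 405.77921819,  44.        ])]
track [568.04031696 172.13152616  -5.37928777]
[array([566.11680317, 171.63995744,   0.        ]), array([562.42336265, 181.19507763,   0.        ])]
```

View pics/top1.png

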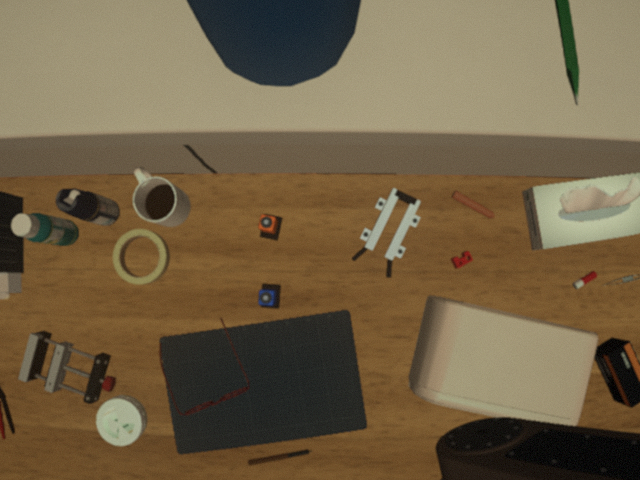

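View pics/scene1.png

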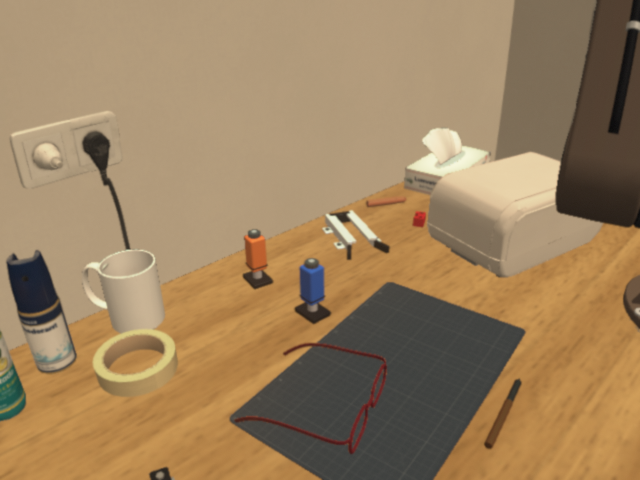

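The top view shows the orange holder at about (225,271), blue at (296,268) and the track at (228,392). The track's black flared guides point toward the robot (row ~265) and its stop is at (195,407), near the wall. The scene view agrees. I'll move over the track for a close look.

Request:
carry_out([
  [0,0,-0.05,4.2,-0.0,1.5,1],
  [0,0,-0.05,4.2,4.2,1.2,1],
  [0,0,-0.05,4.2,4.2,1.2,1],
  [0,0,-0.05,4.2,4.2,1.2,1],
  [0,0,-0.05,4.2,4.2,1.2,1],
  [0,0,-0.05,4.2,4.2,1,1],
  [0,0,-0.05,2,5.5,0,1],
  [0,0,-0.05,1,5.5,0,1],
  [0,0,-0.05,1,5.5,0,1],
  [0,0,-0.05,1,5.5,0,1],
  [0,0,-0.05,0,5.5,0,1],
  [0,0,-0.05,0,5.5,0,1],
])

```text
time: 1.9
tcp_pos: [526.6, -41.4, 304.4]
tcp_rot: [0.993, -0.117, 0.0, 0.0]
contact_force: [0.3, 0.4, 0.1]
width: 85.5
```

Request:
carry_out([
  [0,0,-0.05,0,5.5,0,1],
  [0,0,-0.05,0,5.5,0,1],
  [0,0,-0.05,0,5.5,0,1],
  [0,0,0,0,5.5,0,1],
  [0,0,0,0,0,0,1],
  [0,0,0,0,0,0,1],
])

```text
time: 2.65
tcp_pos: [526.6, 176.6, 304.3]
tcp_rot: [0.982, -0.19, -0.0, 0.0]
contact_force: [-0.0, -0.8, 0.3]
width: 85.4
```

```bash
python3 - <<'E'
from h import *
s=sense();im=read_camera("wrist");save(im,"w1.png")
print(s["time"],s["tcp_pos"],Ro.from_quat(s["tcp_rot"]).as_matrix().round(3).tolist(),s["contact_force"],calibration("wrist")["hand_eye"],calibration("wrist")["camera_matrix"])
C=cam("wrist",s)
r=tip_of("wrist","track");print([(x["centre"],x["conf"],onz(C,x["centre"],0)) for x in r])
E
```

```text
2.65 [526.63284868 176.62648229 304.26674162] [[0.928, -0.372, -0.0], [-0.372, -0.928, -0.0], [-0.0, 0.0, -1.0]] [-0.00853375 -0.77213525  0.25190135] [[ 3.50530587e-04 -9.63211951e-01 -2.68742653e-01  6.91155046e+01]
 [ 9.99999611e-01  5.55029253e-04 -6.84968900e-04  3.36498145e-01]
 [ 8.08930265e-04 -2.68742309e-01  9.63211772e-01 -1.43395123e+02]
 [ 0.00000000e+00  0.00000000e+00  0.00000000e+00  1.00000000e+00]] [[371.86083329   0.         323.74719281]
 [  0.         371.86083329 241.04767815]
 [  0.           0.           1.        ]]
[([165.5, 306.3], 0.7, array([568.88359201, 181.87825348,   0.        ]))]
```

View pics/w1.png

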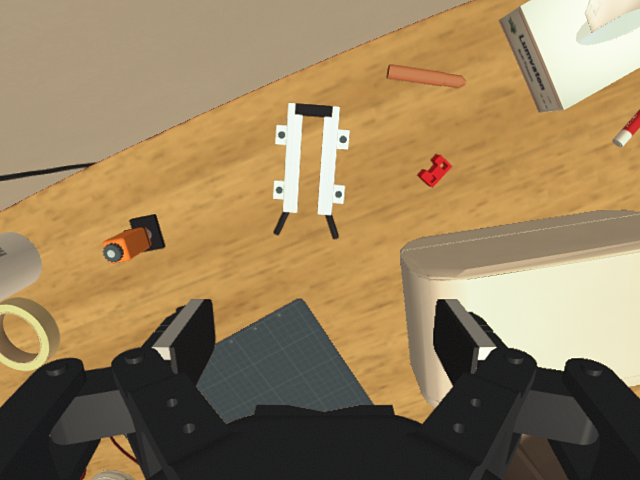

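The wrist view shows the track clearly: lips at rows 103–213 with the slot around columns 298–322, stop at (110,314) and guides down to row 238. The orange holder's cap is at (253,113) and its black foot at about (232,148). I'll fit the slot edges numerically.

```bash
python3 - <<'E'
from h import *
s=sense();im=cv2.imread("pics/w1.png");C=cam("wrist",s)
hsv=cv2.cvtColor(im,cv2.COLOR_BGR2HSV)
w=(hsv[...,1]<60)&(hsv[...,2]>170)
E={k:[] for k in "abcd"}
for r in range(120,208):
    c=np.flatnonzero(w[r,265:360])+265
    g=np.flatnonzero(np.diff(c)>10)
    if len(g)<1: continue
    i=[k for k in g if 290<c[k]<310]
    if not i: continue
    i=i[0]
    E["b"].append(onz(C,(r,c[i]+.5),19)); E["c"].append(onz(C,(r,c[i+1]-.5),19))
L={}
for k in "bc":
    P=np.array(E[k])[:,:2];l=cv2.fitLine(P.astype(np.float32),cv2.DIST_HUBER,0,.01,.01).ravel();L[k]=l
    print(k,len(P),np.degrees(np.arctan2(l[1],l[0])),l, P[0],P[-1])
m=(P:=np.array(E["b"])[:,:2].mean(0)+np.array(E["c"])[:,:2].mean(0))/2
print("centre pt",m)
n=np.array([-L["b"][1],L["b"][0]]);print("gap",n@(np.array(E["b"])-np.array(E["c"])).mean(0)[:2])
# end of lips: rows of white along columns
for c in (288,293,296,323,328,333):
    r=np.flatnonzero(w[95:225,c])+95; print(c,r.min(),r.max(),onz(C,(r.min()-.5,c),19)[:2],onz(C,(r.max()+.5,c),19)[:2])
# foot of orange
k=((hsv[...,2]<60)).astype(np.uint8);k[:,:100]=0;k[:200]=0;k[260:]=0;k[:,175:]=0
ys,xs=np.nonzero(k);hull=cv2.convexHull(np.c_[xs,ys].astype(np.float32)[(xs>128)])
print(cv2.approxPolyDP(hull,3,True)[:,0], [onz(C,(p[1],p[0]),8)[:2].round(1) for p in cv2.approxPolyDP(hull,3,True)[:,0]])
cr=cv2.resize(im[95:275,90:350],None,fx=3,fy=3,interpolation=cv2.INTER_CUBIC);cv2.imwrite("pics/w1c.png",cr)
E
```

```text
b 88 -25.952387 [ 8.9915800e-01 -4.3762410e-01  5.7466644e+02  1.8621767e+02] [618.08450545 165.47761317] [529.7369528  207.60591003]
c 88 -26.186079 [ 8.9736563e-01 -4.4128785e-01  5.6568298e+02  1.6398804e+02] [608.95813382 142.92165115] [520.99230625 185.93159876]
centre pt [570.17472254 175.102854  ]
gap 23.919326808913755
288 103 211 [640.80402644 172.02918925] [528.99012615 220.03091847]
293 103 212 [638.72855737 166.95172233] [525.69476434 215.05808258]
296 115 212 [625.78507354 168.83633809] [524.3757565  211.79172131]
323 130 214 [599.69977433 147.25236104] [510.31532242 183.31208963]
328 117 214 [610.56863766 136.91863754] [508.12248716 177.86630676]
333 107 202 [618.36912361 127.88817229] [519.16905905 167.18422237]
[[164. 246.]
 [147. 250.]
 [130. 220.]
 [155. 215.]] [array([545.8, 383.5]), array([549.4, 406.5]), array([591.6, 407.7]), array([585., 375.])]
```

View pics/w1c.png

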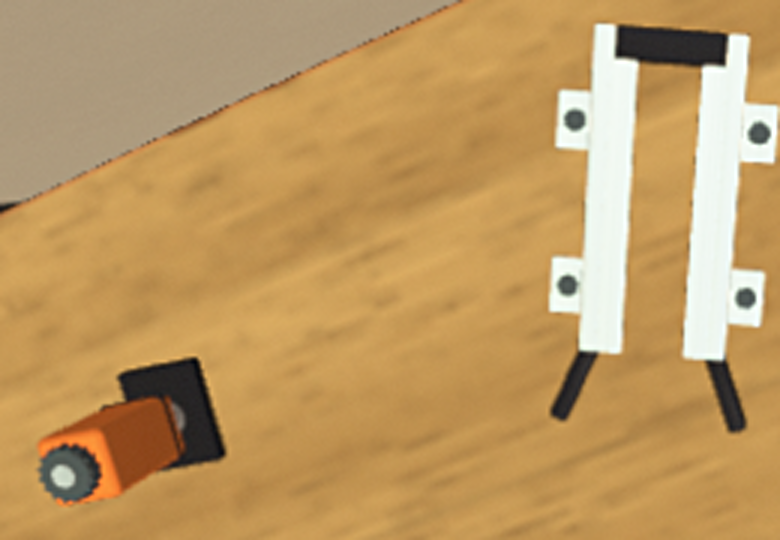

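Track: heading −26.1°, gap 23.9 mm (24 expected), origin about (568.2,176.1), and the stop falls at +54.9 as it should. Orange axis is at about (568.5,395), with the foot's yaw near −12°. Next I'll check the wall clearance and refine the orange holder's pose with a closer look.

Request:
carry_out([
  [0,0,0.06,0,5.5,-1,1],
  [0,0,0.06,0,5.5,-1,1],
  [0,0,0.05,0,5.0,-1,1],
  [0,0,0,0,5,0,1],
  [0,0,0,0,0,0,1],
  [0,0,0,0,0,0,1],
])

```text
time: 3.5
tcp_pos: [527.2, 385.6, 274.2]
tcp_rot: [0.994, -0.106, -0.0, 0.0]
contact_force: [0.5, -0.7, 0.8]
width: 85.5
```

```bash
python3 - <<'E'
from h import *
s=sense();im=read_camera("wrist");C=cam("wrist",s);save(im,"w2.png")
print(s["time"],s["tcp_pos"],Ro.from_quat(s["tcp_rot"]).as_euler("ZYX"),s["q"])
r=tip_of("wrist","orange_holder_center");p=r[0]["centre"];print(r[0]["conf"],p,onz(C,p,44))
D=[(C,p),(cam("top"),(224.7,271.2)),(cam("scene"),(255.5,255.7))];print(tri(D),tri(D[:2]))
cv2.imwrite("pics/w2c.png",cv2.resize(im[40:340,120:520,::-1],None,fx=2,fy=2,interpolation=cv2.INTER_CUBIC))
# wall base, from first wrist pose
s2=dict(tcp_pos=[526.63,176.63,304.27],tcp_rot=[.982,-.19,0,0]);C1=cam("wrist",s2)
print("wall",onz(C1,(95,243),0),onz(C1,(163,100),0))
E
```

```text
3.5 [527.16058464 385.59571912 274.16916061] [-2.13238782e-01  2.11235084e-04  3.14098385e+00] [ 5.30577563e-01  4.96562329e-01  1.42920214e+00 -3.25195120e-04
  1.21639587e+00  2.31472555e+00]
0.81 [176.1, 301.2] [563.15108112 400.43205096  44.        ]
[565.38203476 396.95037871  45.26218327] [564.91305803 395.15613628  59.85782379]
wall [669.95859159 218.32927785   0.        ] [668.06260167 413.60731653   0.        ]
```

View pics/w2c.png

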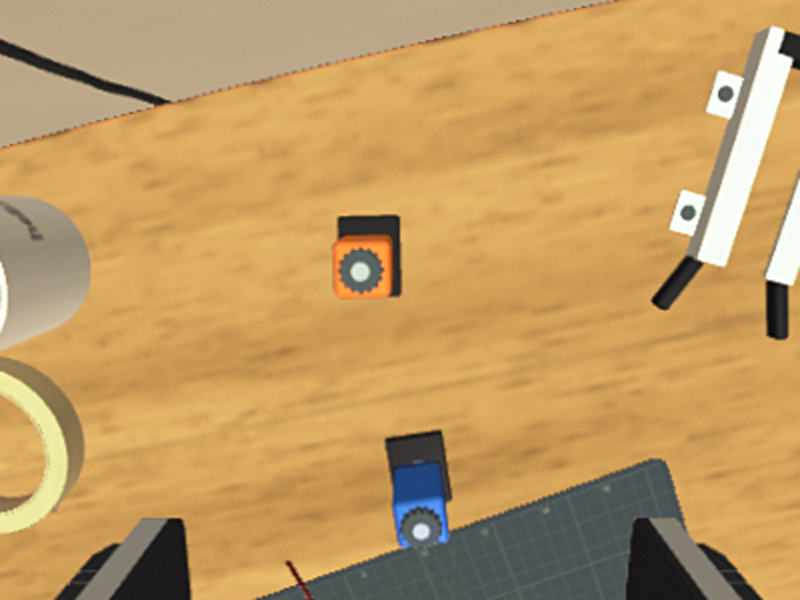

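The orange body is square to the tool at yaw −0.213. The cap is at about (row 175, col 300), and the wall base is at x≈669. At the home position the forward-mounted camera would come too near the wall, so I'll grasp with the tool turned half round.

```bash
python3 - <<'E'
from h import *
s=sense();C=cam("wrist",s)
print(onz(C,(175,300),88), "foot corners",[onz(C,(40+r/2,120+c/2),8)[:2].round(1) for r,c in((217,338),(215,400),(297,400))])
E
```

```text
[568.15297581 397.47448646  88.        ] foot corners [array([591.9, 409.2]), array([585.8, 376.4]), array([542.6, 385.9])]
```

Request:
carry_out([
  [0,0,0.18,1,0.5,0,1],
  [0,0,0.18,1,0.5,0,1],
  [0,0,0.18,1,0,-1,1],
  [0,0,0.18,1,0,-1,1],
  [0,0,0.18,0,0,-1,1],
  [0,0,0.18,0,0,-1,1],
  [0,0,0.18,0,0,-1,1],
  [0,0,0.18,0,0,-1,1],
  [0,0,0.18,0,0,-1,1],
  [0,0,0.18,0,0,-1,1],
  [0,0,0.18,0,0,-1,1],
  [0,0,0.18,0,0,-1,1],
])

```text
time: 5.1
tcp_pos: [567.3, 395.4, 174.5]
tcp_rot: [0.56, 0.828, 0.0, 0.0]
contact_force: [-0.1, 0.9, 0.4]
width: 85.2
```

Request:
carry_out([
  [0,0,0.18,0,0,0,1],
  [0,0,0.18,0,0,0,1],
  [0,0,0.18,0,0,0,1],
  [0,0,0.18,0,0,0,1],
  [0,0,0.18,0,0,0,1],
  [0,0,0.08,0,0,0,1],
  [0,0,0,0,0,0,1],
  [0,0,0,0,0,0,1],
])

```text
time: 6.1
tcp_pos: [567.0, 396.1, 174.6]
tcp_rot: [0.108, 0.994, 0.0, 0.0]
contact_force: [-1.6, 0.1, 0.4]
width: 85.3
```

```bash
python3 - <<'E'
from h import *
s=sense();im=read_camera("wrist");C=cam("wrist",s);save(im,"w3.png")
print(s["time"],s["tcp_pos"],Ro.from_quat(s["tcp_rot"]).as_euler("ZYX"),s["q"],proj(C,[566,396,88]))
h=cv2.cvtColor(im,cv2.COLOR_RGB2HSV)
m=((h[...,0]<14)&(h[...,1]>200)&(h[...,2]>120)).astype(np.uint8)
n,l,st,ce=cv2.connectedComponentsWithStats(m);i=1+st[1:,4].argmax();print(st[i],ce[i])
E
```

```text
6.1 [567.04293518 396.114728   174.57450112] [2.92502102e+00 1.67324800e-04 3.14137838e+00] [ 5.14324903e-01  6.39893774e-01  1.43905687e+00  5.47775707e-05
  1.06237439e+00 -8.39926467e-01] [[323.66676141 243.80643408]]
[308 210  38  50 712] [326.16573034 225.59129213]
```

View pics/w3.png

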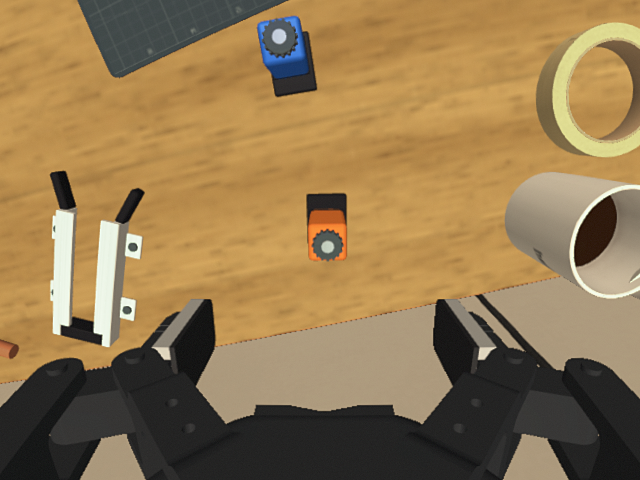

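The cap is at (247,327), squarely between the fingers. Its axis comes out at about (568,397.5). I'll descend and grip.

Request:
carry_out([
  [0,0,0,0.1,0.15,-3.4,1],
  [0,0,0,0,0,-4,1],
  [0,0,0,0,0,-3.5,1],
  [0,0,0,0,0,-2.75,1],
  [0,0,0,0,0,0,1],
  [0,0,0,0,0,0,0],
  [0,0,0,0,0,0,0],
  [0,0,0,0,0,0,0],
  [0,0,0,0,0,0,0],
  [0,0,0,0,0,0,0],
])

```text
time: 7.4
tcp_pos: [568.1, 398.4, 38.9]
tcp_rot: [0.107, 0.994, 0.0, 0.001]
contact_force: [-1.6, -0.6, 6.8]
width: 25.5
```

Gripped at 25.5 mm (26 expected). I'll lift, turn to the track heading and go in front of the mouth.

Request:
carry_out([
  [0,0,0,0,0,3,0],
  [0,0,0,0,0,3,0],
  [0,0,-0.08,-2.1,-3.4,0,0],
  [0,0,-0.08,-2.1,-3.4,0,0],
  [0,0,-0.08,-2.1,-3.4,0,0],
  [0,0,0,-2.1,-3.4,0,0],
  [0,0,0,-2.1,-3.5,0,0],
  [0,0,0,0,0,0,0],
  [0,0,0,0,0,0,0],
])

```text
time: 8.52
tcp_pos: [463.4, 227.6, 98.2]
tcp_rot: [0.225, 0.974, 0.0, 0.001]
contact_force: [0.9, -0.1, -1.1]
width: 25.5
```

```bash
python3 - <<'E'
from h import *
s=sense();C=cam("wrist",s);a=read_camera("wrist");print(s["time"],s["tcp_pos"],Ro.from_quat(s["tcp_rot"]).as_euler("ZYX"),s["width"],s["contact_force"])
save(a,"w4.png");b=read_camera("top")
cv2.imwrite("pics/t4.png",np.hstack([a[:,:,::-1][:, 100:500], cv2.resize(b[150:300,340:473,::-1],(400,480))]))
u=np.array([.898,-.44]);print(proj(cam("top"),[568.2,176.1,19]))
E
```

```text
8.525 [463.4343005  227.62173329  98.17823463] [2.68745132e+00 8.57971656e-04 3.14058762e+00] 25.490411298143595 [ 0.9377309  -0.10810322 -1.13859159]
[[391.39024718 226.01075019]]
```

View pics/t4.png

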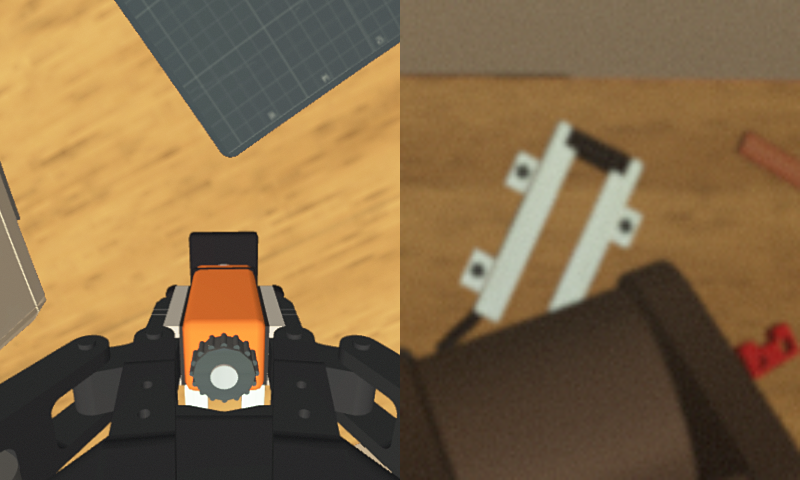

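The holder hangs upright and square in the grip, with its foot at (232–285, 290–358) in the wrist view. The track's mouth is partly hidden from the top camera by the arm. I'll cross-check the track's lateral position against the half-turned wrist picture (w3) and the first top picture.

```bash
python3 - <<'E'
from h import *
q=Ro.from_euler("ZYX",[2.92502,1.67e-4,3.141378]).as_quat()
C3=cam("wrist",dict(tcp_pos=[567.043,396.115,174.575],tcp_rot=q))
th=np.radians(-26.1);u=np.array([np.cos(th),np.sin(th)]);n=np.array([-u[1],u[0]]);O=np.array([568.2,176.1])
for f,C,roi in(("w3.png",C3,(150,350,20,160)),("top1.png",cam("top"),(180,280,350,430))):
    im=cv2.imread("pics/"+f).astype(float);g=im.min(2).astype(np.float32)
    for s in (-45,-35,-10,0,10,40):
        v=np.arange(-40,40.01,.25)
        P=np.c_[O+s*u+v[:,None]*n,np.full(len(v),19)]
        p=proj(C,P).astype(np.float32)
        pr=cv2.remap(g,p[:,:1],p[:,1:],cv2.INTER_LINEAR).ravel()
        if pr.max()<60: print(f,s,"dark");continue
        d=np.gradient(cv2.GaussianBlur(pr[:,None],(1,9),1.5).ravel());c=abs(v)<22
        a=v[c][d[c].argmin()];b=v[c][d[c].argmax()];print(f,s,"slot edges",a,b,"mid",(a+b)/2)
E
```

```text
w3.png -45 slot edges -11.25 13.0 mid 0.875
w3.png -35 slot edges -11.25 13.0 mid 0.875
w3.png -10 slot edges -11.25 13.0 mid 0.875
w3.png 0 slot edges -11.25 12.75 mid 0.75
w3.png 10 slot edges -11.25 13.25 mid 1.0
w3.png 40 slot edges -11.25 13.0 mid 0.875
top1.png -45 slot edges -12.0 12.0 mid 0.0
top1.png -35 slot edges -11.5 11.5 mid 0.0
top1.png -10 slot edges -11.75 11.5 mid -0.125
top1.png 0 slot edges -12.0 12.0 mid 0.0
top1.png 10 slot edges -12.25 12.0 mid -0.125
top1.png 40 slot edges -11.25 12.0 mid 0.375
```

All three views agree on the centre line within 1 mm. I'll lower to 2 mm above the table and enter the mouth.

Request:
carry_out([
  [0,0,0,0,0,-3,0],
  [0,0,0,0,0,-2,0],
  [0,0,0,0,0,-0.7,0],
  [0,0,0,0.02,0.03,0,0],
  [0,0,0,1.08,-0.53,0,0],
  [0,0,0,1.08,-0.53,0,0],
  [0,0,0,1.08,-0.53,0,0],
  [0,0,0,0.9,-0.44,0,0],
  [0,0,0,0.9,-0.44,0,0],
  [0,0,0,0.9,-0.44,0,0],
  [0,0,0,0,0,0,0],
])

```text
time: 10.0
tcp_pos: [522.9, 198.2, 40.7]
tcp_rot: [0.225, 0.974, 0.0, 0.0]
contact_force: [-0.9, -1.0, -1.2]
width: 25.2
```

Request:
carry_out([
  [0,0,0,0.91,-0.42,0,0],
  [0,0,0,0.9,-0.43,0,0],
  [0,0,0,0.9,-0.44,0,0],
  [0,0,0,0.9,-0.44,0,0],
  [0,0,0,0.9,-0.44,0,0],
  [0,0,0,0.9,-0.44,0,0],
  [0,0,0,0.9,-0.44,0,0],
  [0,0,0,0.54,-0.26,0,0],
  [0,0,0,0,0,0,0],
])

```text
time: 11.12
tcp_pos: [591.1, 165.2, 40.7]
tcp_rot: [0.225, 0.974, 0.0, 0.0]
contact_force: [0.1, 0.1, -0.7]
width: 25.4
```

At s≈25 with no force. I'll lower onto the table and creep to the stop.

Request:
carry_out([
  [0,0,0,0,0,-0.15,0],
  [0,0,0,0.18,-0.09,0,0],
  [0,0,0,0.18,-0.09,0,0],
  [0,0,0,0.18,-0.09,0,0],
  [0,0,0,0.09,-0.04,0,0],
  [0,0,0,0,0,0,0],
])

```text
time: 11.88
tcp_pos: [597.2, 162.2, 39.3]
tcp_rot: [0.225, 0.974, 0.0, 0.0]
contact_force: [-0.1, 1.0, -0.3]
width: 25.1
```

Request:
carry_out([
  [0,0,0,0.09,-0.045,0,0],
  [0,0,0,0.09,-0.045,0,0],
  [0,0,0,0,0,0,0],
])

```text
time: 12.25
tcp_pos: [597.9, 161.8, 39.3]
tcp_rot: [0.225, 0.974, -0.0, -0.001]
contact_force: [-4.8, 3.8, 2.1]
width: 25.5
```

Request:
carry_out([
  [0,0,0,0.09,-0.045,0,0],
  [0,0,0,0,0,0,0],
])

```text
time: 12.5
tcp_pos: [598.1, 161.7, 39.2]
tcp_rot: [0.225, 0.974, -0.0, -0.002]
contact_force: [-8.6, 5.8, 4.7]
width: 25.3
```

It's firmly against the stop (10 N at s≈33, where expected). I'll ease the preload, open and rise.

Request:
carry_out([
  [0,0,0,-0.13,0.06,-0.03,0],
  [0,0,0,0,0,0,0],
  [0,0,0,0,0,0,0.6],
  [0,0,0,0,0,0,0.8],
  [0,0,0,0,0,0,1],
  [0,0,0,0,0,0,1],
  [0,0,0,0,0,0,1],
  [0,0,0,0,0,3,1],
  [0,0,0,0,0,4,1],
  [0,0,0,0,0,4,1],
  [0,0,0,0,0,4,1],
  [0,0,0,0,0,0,1],
])

```text
time: 14.0
tcp_pos: [599.6, 161.8, 192.2]
tcp_rot: [0.225, 0.974, 0.001, 0.003]
contact_force: [-1.1, 0.0, -0.5]
width: 85.4
```

Request:
carry_out([
  [0,0,0,-3,2,2,1],
  [0,0,0,-3,2,2,1],
  [0,0,0,-2,2,2,1],
  [0,0,0,0,0,0,1],
  [0,0,0,0,0,0,1],
])

```text
time: 14.62
tcp_pos: [518.6, 221.2, 248.1]
tcp_rot: [0.225, 0.974, -0.0, -0.0]
contact_force: [-0.5, -0.4, 0.6]
width: 85.5
```

```bash
python3 - <<'E'
from h import *
s=sense();C=cam("wrist",s);a=read_camera("wrist");save(a,"w5.png")
print(s["time"],s["tcp_pos"],s["contact_force"],s["width"])
T=cam("top");b=read_camera("top");c=read_camera("scene");save(b,"t5.png")
cv2.imwrite("pics/f5.png",np.vstack([cv2.resize(a[:,:,::-1],(480,360)),cv2.resize(c[190:310,220:420,::-1],(480,240),interpolation=cv2.INTER_CUBIC)]))
print("expected cap home px wrist",proj(C,[598,162,88]),"foot front",proj(C,[617.8,152.3,8]))
for n in("orange","blue"):
    for cc,CC in(("scene",cam("scene")),("wrist",C)):
        r=tip_of(cc,n+"_holder_center");print(n,cc,[(x["centre"],round(x["conf"],2),onz(CC,x["centre"],44)) for x in r[:1]])
E
```

```text
14.625 [518.6464965  221.23512306 248.07592378] [-0.51311035 -0.38751087  0.5833579 ] 85.49882217758895
expected cap home px wrist [[303.49595941 325.63017393]] foot front [[307.43106992 308.84976239]]
orange scene [([207.6, 344.3], 0.89, array([592.93140016, 166.52217191,  44.        ]))]
orange wrist [([307.6, 305.5], 0.74, array([600.73621354, 160.35677772,  44.        ]))]
blue scene [([289.8, 309.1], 0.69, array([437.0724921 , 404.92890908,  44.        ]))]
blue wrist []
```

View pics/f5.png

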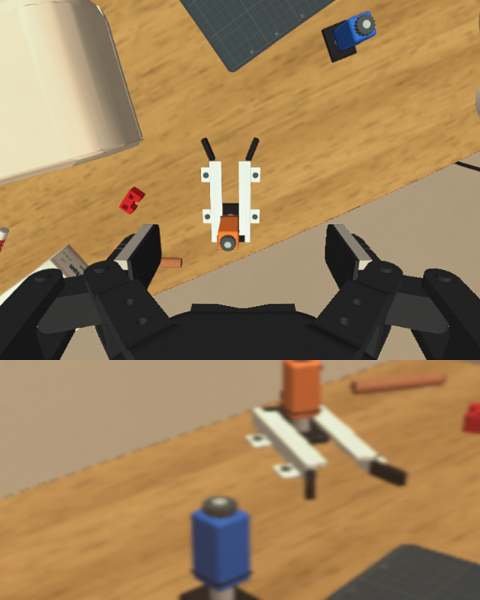

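The orange holder stands upright in the track with its cap at about (325,304), against (325.6,303.5) predicted for home. Blue stands untouched. One numeric check of the foot's rear edge, then I'll hand in.

```bash
python3 - <<'E'
from h import *
s=sense();C=cam("wrist",s);g=cv2.imread("pics/w5.png").max(2).astype(np.float32)
th=np.radians(-26.1);u=np.array([np.cos(th),np.sin(th)]);n=np.array([-u[1],u[0]]);O=np.array([568.4,176.5])
for lat in(-5,0,5):
    v=np.arange(-40,20,.25);p=proj(C,np.c_[O+v[:,None]*u+lat*n,np.full(len(v),8)]).astype(np.float32)
    pr=cv2.remap(g,p[:,:1],p[:,1:],cv2.INTER_LINEAR).ravel();d=np.gradient(pr);print(lat,"rear top edge s=",v[d.argmin()],"(11 when home)",pr[::20].round())
E
```

```text
-5 rear top edge s= 9.25 (11 when home) [186. 183. 185. 189. 176. 187. 189. 198. 196. 191.  53.  37.]
0 rear top edge s= 9.5 (11 when home) [184. 187. 188. 181. 188. 180. 199. 198. 194. 192.  54.  36.]
5 rear top edge s= 9.0 (11 when home) [186. 185. 192. 179. 191. 186. 193. 194. 193. 188.  54.  38.]
```

```bash
python3 -c "
from plant import *
print(sense()['time']);print(sign_off())"
```

```text
14.975
the job is handed in; nothing more can be done
None
```

The orange holder is parked upright in the track against the black end stop, and I handed the job in at 15.0 s of the 38 s allowed.

I gripped it across its side faces, with the tool turned half round to keep the camera clear of the wall. I brought the foot in at the flared mouth 2 mm above the table and slid it under the lips without measurable force. I then lowered it and pushed until it met the stop, opened the gripper and drew clear.

Last checks:
- **Stop contact:** the arm felt about 10 N with the holder axis at about +33 mm along the track, where +33 is home.
- **Cap position:** in the wrist picture after release, the cap was within 1 pixel of where it should be when home and upright.
- **Foot rear edge:** the edge read 9.0 to 9.5 mm against 11 expected. That reading assumed the top edge, but the camera also sees the rear face. Taken at the bottom edge it is about 12 mm, which is home within the calibration error.
- **Scene camera:** it put the orange point about 7 mm off home. Before the move, its readings of the holders and track were already 4 to 10 mm off the other views, so I gave it little weight.
- **Blue holder:** it looked untouched in the pictures, and its scene-camera position changed by less than 5 mm, within that camera's noise.

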